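Swap desk trays: narrow one in, wide one out

ROBOT

A 7-joint arm with a two-finger parallel gripper is mounted at the origin on the work surface. World frame = base frame: x ahead of the robot, y to its left, z up, the work surface at z = 0. Lengths are in m, angles in degrees, forces in N, time in s.
With the tool pointing down it reaches from about 0.425 to 0.875 m from the base axis. Payload 4.7 kg.
Tool frame: the origin (TCP) lies on the centre line of the jaws, within the pads' length; the fingertips stand 8 mm ahead of it and the grasp point (between the pads) lies 11 mm behind it; z points along the fingers, x is the direction in which the jaws open and shut, and the axes are right-handed (so a half turn about z gives the same grasp; the last joint's range is limited). The gripper opens to 87 mm and grips with 3 to 60 N. Pads are 19 mm wide; open, the fingers measure 117 mm over their backs; the gripper's body (75 mm by 190 mm) begins 51 mm behind the grasp point.
Start: joints at [-67.374, 18.392, -4.016, 83.108, 1.295, 78.541, -3.26], TCP at [0.242, 0.603, 0.204] pointing down, gripper open.
Joint ranges: [-163.93, 163.93], [-17.29, 119.83], [-79.2, 71.16], [3.27, 140.29], [-89.18, 269.18], [5.43, 117.66], [-154.24, 154.24]. Speed limits (degrees/s): [147.25, 147.25, 180, 180, 180, 180, 180].

INTERFACE

Orientations are given as [roll, pitch, yaw] about the fixed x, y, z axes, in that order (R = Rz(yaw) Ry(pitch) Rx(roll)).
In Python, from cell import telemetry, read_camera, get_calibration, sign_off gives the robot as it stands. The module is installed in compiled form; this text tells all that it offers.
- The arm moves only by the tool carry_out, never from a script. Its arguments are lists of equal length, an entry for each row: "translation": the shift along the tool's x, y, z in cm, a list of three; "turn": the turn about the tool's z in rad; "gripper": the opening, from 0 (shut) to 1 (fully open). In form: {"translation": [[dx, dy, dz], ...], "turn": [turn, ...], "gripper": [gripper, ...]}. A call has 1 to 5 rows; each row is the pose to reach, as a shift and turn from the pose commanded when the call began, along the tool's axes at that moment; what a row does not reach only later rows make up. A row lasts 1/8 s, in which the tool goes at most 62.5 mm and 10.7 degrees, less where a joint would pass 70% of its speed; a pose out of reach is approached as far as the arm can. A call with a gripper value outside its range is refused whole. The fingers move at their own pace and stop on an object; "squeeze" is the grip in N (left out, the last holds). Time passes only in rows, so rows that repeat a pose let the fingers close. It gives the time, the measured TCP pose, the force and the opening at its end, in the units of the state.
- telemetry.get_obs(): the state, without advancing time (a new reading comes with each control period).
- read_camera(name): name is "scene" or "top" or "wrist"; returns the picture (400x640x3 uint8, red, green, blue); there is no depth.
- get_calibration(name): a dict with "fx", "fy", "cx", "cy" (pixels), "R" (3x3) and "t" (3): a world point X has camera coordinates R X + t. Camera axes: x right, y down, z forward; pixel columns grow to the right and rows downward; lengths in m; the calibration is good to about 2 mm. A picture is of the moment at which its call begins: read the wrist's pose just before it. get_calibration takes no time and is no camera call; for the wrist camera it gives the pose at the moment of the call.
- sign_off(): hands the job in, once; it reports no verdict.
The state is a dict: "time_s": time; "qpos": joint angles; "joint_velocities": joint speeds; "effort": joint torques, N m; "tool_pos": TCP position; "tool_rot": TCP orientation; "force": force on the tool from outside, world axes, zero at the start; "wrist_torque": the same for the moment, N m; "grip_width": finger opening in m.
Only numpy, scipy, OpenCV 4.12 (cv2) and the standard library are available. Lean on these libraries where they do the work, as an engineer would, in place of code of your own. Each camera call takes 0.05 s, during which the arm holds its last target.

TASK

The narrow desk tray has been left sticking out of its unit: first push it fully home with the fingertips. Then hook a fingertip behind the front lip of the wide tray, from inside its open front pocket, and draw the tray out along its rails to its stop, so that the tape roll in it comes into reach; leave both trays like that. Grasp, pinch and lift nothing: do not press on the outside of the wide tray's front, leave the tape roll in its tray and the buzzer, cup and glue stick where they stand.

Things in the scene. Friction and masses are not known exactly. Their poses are not given: they have to be found in the camera images.
- wide_unit: White painted desk unit, fixed to the desk: 200 deep (x) x 200 wide (y) x 70 mm high, open to the front. Origin: centre of its underside; its front looks along its own -x, roughly to the robot. Left or right of the narrow unit, changing from start to start, turned by up to 0.15 rad.
- wide_tray (a joint): How far the wide grey tray (170 mm wide) is drawn out of the wide unit along the unit's -x, in m: 0 home, 0.12 at its stop. Starts nearly home (0 to 0.012). Stiff rails, about 2 N of friction and 6 N per m/s of damping, no spring: it stays where left. Even at home its front end stands 65 mm out of the unit, as a pocket open above. The tape roll's well is behind the pocket's rear cross wall.
- wide_lip (a point): Middle of the wide tray's lip: top edge of the front wall (9 mm thick, 55 mm above the desk) at its inner face. Moves with the tray; axes as the unit's: -x is the way out. To its +x lies the front pocket, 62 mm long x 162 mm wide, floor 14 mm above the desk, up to a cross wall 45 mm high (side walls too). At home the unit's roof covers the pocket's last 6 mm.
- wide_face (a point): Middle of the outside face of the wide tray's front wall, 32.5 mm above the desk, 9 mm to -x of the lip point. The face is 170 mm wide, from 10 to 55 mm above the desk, with a blank paper card 70 x 20 mm. The fingers must not press on it. Moves with the tray.
- wide_well (a point): Point on the wide tray's floor, 14 mm above the desk, 156 mm to +x of the lip point, in the well for the tape roll (well 176 mm long, from 90 mm before to 86 mm behind this point, x 162 mm wide). Moves with the tray.
- narrow_unit: White painted desk unit like the wide one, fixed to the desk, but only 120 mm wide: 200 deep x 120 wide x 70 mm high. Origin: centre of its underside; its front looks along its own -x.
- narrow_tray (a joint): How far the narrow grey tray stands out of the narrow unit along the unit's -x, in m: 0 fully home (against its stop), 0.12 at its outer stop. Starts 0.05 to 0.095 out. Friction about 2 N, damping 6 N per m/s, no spring. The tray is 90 mm wide, empty, otherwise shaped as the wide one; at home its front stands 65 mm ahead of the unit.
- narrow_front (a point): Middle of the narrow tray's front: top edge, 55 mm above the desk, at the outer face of the front wall (which reaches from 10 to 55 mm above the desk). Moves with the tray; axes as the unit's; pushing home is along +x.
- tape_roll: Loose cardboard-coloured roll of tape, 66 mm across, 18 mm high, lying flat in the front half of the wide tray's well, under the roof of the unit at the start. Origin: centre of its underside.
- buzzer: Bystander: push buzzer with a yellow base and a red dome, 90 mm across, 46 mm high, loose on the roof (70 mm above the desk) of the wide unit. Origin: centre of its underside.
- cup: Bystander: paper cup, 72 mm across the rim, 85 mm high, loose on the roof (70 mm above the desk) of the narrow unit. Origin: centre of its underside.
- glue_stick: Bystander: white glue stick, 26 mm across, 85 mm high, standing loose on the desk between the two units. Origin: centre of its underside.

How it is judged:
By the outcome, as a careful person would: the job done as asked, in the order asked, and still so for the second after the job is handed in, with the robot touching nothing.
It also fails if it takes over 45 s, if anything falls off the work surface, if the arm or the gripper's body presses on something with over 40 N, if the wrist force passes 120 N, or if a joint passes its speed limit or range.

## Working session

There is one attempt and no reset: what is moved stays moved. The work goes in short steps, Python scripts to look and compute and a tool call to move; the robot and the scene stay as the last step left them, time stands still between calls to the robot, and variables do not carry over. Pictures are saved under pics/ and viewed, and the job is handed in when it is done.

Besides the shell and the picture viewer there is one more tool, called after "Call:" by a JSON object that holds its "method" and its "body", one argument or row to a line. carry_out: Moves the arm, as the interface text tells. Its arguments: {"type":"object","properties":{"translation":{"type":"array","items":{"type":"array","items":{"type":"number"}}},"turn":{"type":"array","items":{"type":"number"}},"gripper":{"type":"array","items":{"type":"number"}},"squeeze":{"type":"number"}},"required":["translation","turn","gripper"]}

```bash
mkdir -p pics; python3 - <<'E'
from cell import telemetry, read_camera, get_calibration
import cv2
o=telemetry.get_obs();print({k:o[k] for k in("time_s","tool_pos","tool_rot","force","grip_width")})
for n in("scene","top"):
    cv2.imwrite(f"pics/{n}0.png",read_camera(n)[:,:,::-1]); c=get_calibration(n); print(n,c)
E
```

```text
{'time_s': 0.0, 'tool_pos': array([0.24142157, 0.60289336, 0.20322484]), 'tool_rot': array([1.79991085e+02, 1.09241671e-01, 6.81877731e+01]), 'force': array([ 0.48088453, -0.71913927,  0.33663796]), 'grip_width': 0.08680974500458107}
scene {'fx': 495.62585171193115, 'fy': 495.62585171193115, 'cx': 317.4689546079602, 'cy': 206.21665955851307, 'R': array([[-0.76517899,  0.64373225, -0.01048355],
       [ 0.5253607 ,  0.61489739, -0.58813037],
       [-0.37215218, -0.45553265, -0.80869819]]), 't': array([ 0.4989215 , -0.29970619,  1.25375002])}
top {'fx': 381.4770215320817, 'fy': 381.4770215320817, 'cx': 324.8684517335226, 'cy': 195.2021469733807, 'R': array([[ 0.0211432 , -0.99958482, -0.01957447],
       [-0.98403011, -0.01734503, -0.17715502],
       [ 0.17674195,  0.02300749, -0.98398828]]), 't': array([-0.01156088,  0.66280361,  0.77218138])}
```

View pics/scene0.png

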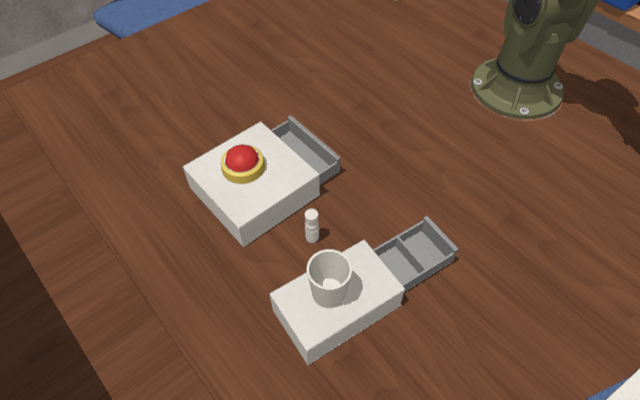

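View pics/top0.png

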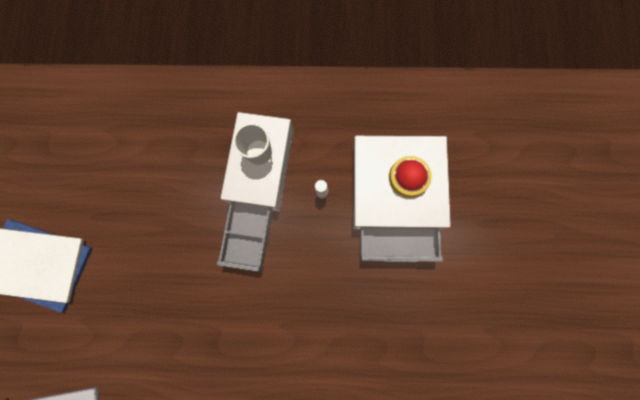

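The top view shows the narrow unit on the left with its tray out (front edge about (240,268)). The wide unit is on the right (front edge about (401,260)). I'll enlarge both.

```bash
python3 - <<'E'
import cv2
im=cv2.imread("pics/top0.png")
cv2.imwrite("pics/t_n.png",cv2.resize(im[180:280,210:310],None,fx=6,fy=6,interpolation=cv2.INTER_CUBIC))
cv2.imwrite("pics/t_w.png",cv2.resize(im[180:280,340:470],None,fx=6,fy=6,interpolation=cv2.INTER_CUBIC))
E
```

```text
(no output)
```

View pics/t_n.png

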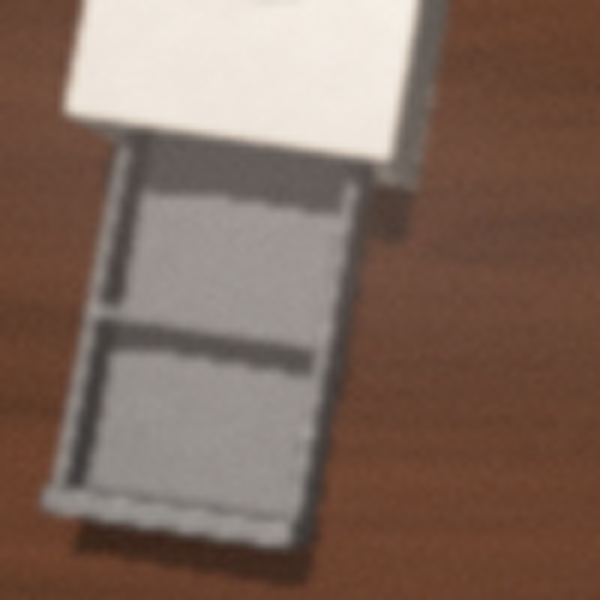

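View pics/t_w.png

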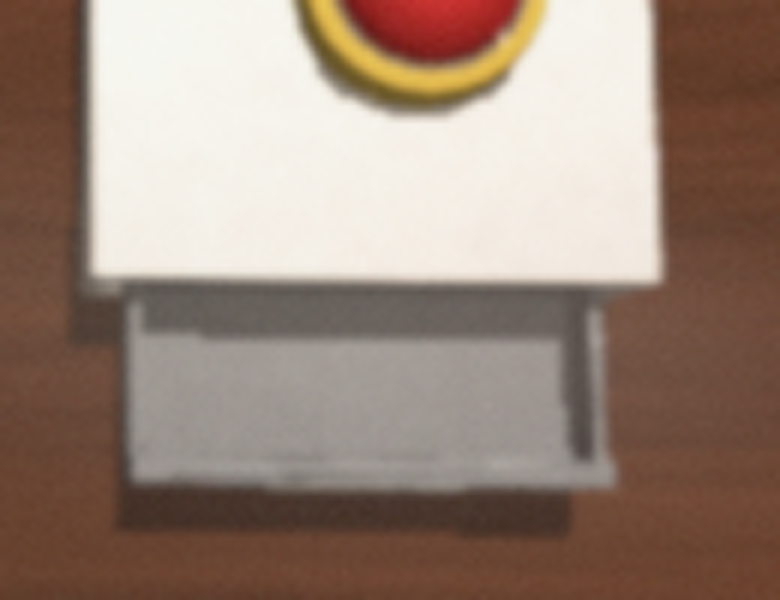

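```bash
cat > h.py <<'E'
import numpy as np
from cell import get_calibration
def pix(c,u,v,z):
    R=np.array(c["R"]);t=np.array(c["t"]);C=-R.T@t
    d=R.T@np.array([(u-c["cx"])/c["fx"],(v-c["cy"])/c["fy"],1]);return C+d*(z-C[2])/d[2]
def crop(u,v,x0,y0,s): return (u+.5)/s-.5+x0,(v+.5)/s-.5+y0
E
python3 - <<'E'
from h import *
np.set_printoptions(precision=4,suppress=True)
c=get_calibration("top");print("cam",-np.array(c["R"]).T@c["t"])
def g(u,v,x0,z): return pix(c,*crop(u,v,x0,180,6),z)
def pr(n,a,b):
    d=a-b; print(n,a,b,"len",np.hypot(*d[:2]),"mid",(a+b)/2,"yaw of unit deg",np.degrees(np.arctan2(-d[0],d[1])))
pr("narrow outer",g(42,512,210,.055),g(295,547,210,.055))
pr("narrow roof",g(65,112,210,.07),g(388,160,210,.07))
pr("wide outer",g(130,483,340,.055),g(614,486,340,.055))
pr("wide roof",g(90,278,340,.07),g(663,284,340,.07))
pr("wide roofback",pix(c,355,136,.07),pix(c,447,137,.07))
pr("narrow roofback",pix(c,238,114,.07),pix(c,290.5,120,.07))
E
```

```text
cam [ 0.516  -0.0178  0.877 ]
narrow outer [0.5086 0.2291 0.055 ] [0.4983 0.1382 0.055 ] len 0.0913970376997008 mid [0.5035 0.1836 0.055 ] yaw of unit deg -6.439872846385288
narrow roof [0.6503 0.2264 0.07  ] [0.635  0.1091 0.07  ] len 0.11828934237146502 mid [0.6426 0.1677 0.07  ] yaw of unit deg -7.442512940428389
wide outer [ 0.5252 -0.0787  0.055 ] [ 0.5277 -0.2488  0.055 ] len 0.17005879871997467 mid [ 0.5265 -0.1637  0.055 ] yaw of unit deg 0.8501645485598458
wide roof [ 0.596  -0.0632  0.07  ] [ 0.5978 -0.2639  0.07  ] len 0.2007140895790713 mid [ 0.5969 -0.1636  0.07  ] yaw of unit deg 0.499970484458967
wide roofback [ 0.7949 -0.0627  0.07  ] [ 0.7955 -0.2645  0.07  ] len 0.20176883023313869 mid [ 0.7952 -0.1636  0.07  ] yaw of unit deg 0.17306106867304855
narrow roofback [0.8428 0.2001 0.07  ] [0.8302 0.0814 0.07  ] len 0.1193526086694046 mid [0.8365 0.1407 0.07  ] yaw of unit deg -6.0584193313845685
```

Measured heights and lengths agree with the given sizes:
- **Narrow front:** at (0.5035, 0.184), yaw about -7°, roughly 75 mm out.
- **Wide lip:** at about (0.535, -0.164), yaw about 0°, roughly 5 mm out.

I'll shut the gripper and travel to a point in front of the narrow tray.

Call:
{"method": "carry_out", "body": {
  "translation": [
    [-3.8,4.4,0],
    [-7.6,8.8,0],
    [-11.4,13.2,0],
    [-15.2,17.6,0],
    [-19.0,22.0,0]
  ],
  "turn": [-0.05,-0.1,-0.15,-0.2,-0.258],
  "gripper": [0,0,0,0,0]
}}

```text
time_s: 0.72
tool_pos: [0.3758, 0.3432, 0.2041]
tool_rot: [-180.0, 0.0, 83.1]
force: [0.8, 0.5, -0.1]
grip_width: 0.0452
```

Call:
{"method": "carry_out", "body": {
  "translation": [
    [-4.8,3.2,0],
    [-9.6,6.4,0],
    [-14.4,9.6,-0.5],
    [-14.4,9.6,5],
    [-14.4,9.6,10]
  ],
  "turn": [0,0,0,0,0],
  "gripper": [0,0,0,0,0]
}}

```text
time_s: 1.35
tool_pos: [0.4533, 0.1898, 0.1033]
tool_rot: [179.9, -0.1, 82.8]
force: [-0.7, 1.6, 0.0]
grip_width: 0.0016
```

Call:
{"method": "carry_out", "body": {
  "translation": [
    [0,0,3.3],
    [0,0,6.5],
    [0,0,6.5]
  ],
  "turn": [0,0,0],
  "gripper": [0,0,0]
}}

```text
time_s: 1.72
tool_pos: [0.4504, 0.1893, 0.0369]
tool_rot: [-179.7, 0.2, 83.0]
force: [0.2, 0.7, -0.3]
grip_width: 0.0004
```

```bash
python3 - <<'E'
from cell import telemetry, read_camera
import cv2
cv2.imwrite("pics/s1.png",cv2.resize(read_camera("scene")[150:350,250:550,::-1],None,fx=2.5,fy=2.5,interpolation=cv2.INTER_CUBIC))
o=telemetry.get_obs();print(o["tool_pos"],o["force"])
E
```

```text
[0.45206786 0.19015409 0.03879301] [0.52565133 0.2985528  0.05356261]
```

View pics/s1.png

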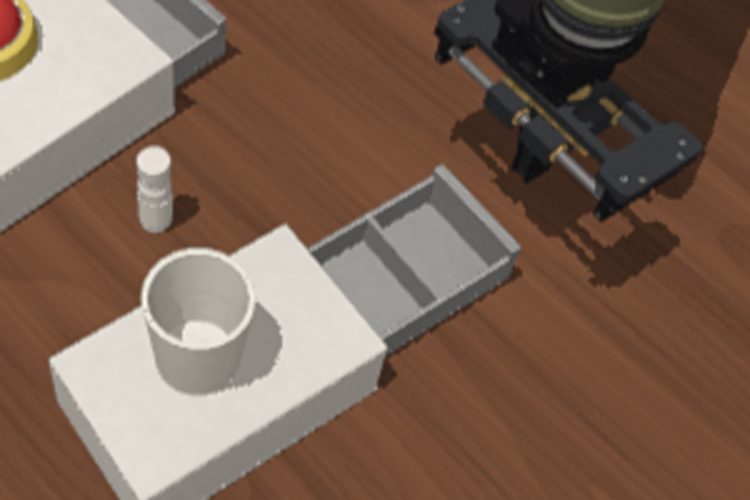

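The shut fingers (about (540,160) in the crop) are centred ahead of the narrow tray's front edge at (440–515, 170–250). I'll push along +tool y.

Call:
{"method": "carry_out", "body": {
  "translation": [
    [0,2.0,0],
    [0,3.5,0],
    [0,4.5,0],
    [0,5.5,0],
    [0,6.5,0]
  ],
  "turn": [0,0,0,0,0],
  "gripper": [0,0,0,0,0]
}}

```text
time_s: 2.4
tool_pos: [0.5179, 0.1827, 0.0395]
tool_rot: [-180.0, -0.0, 83.0]
force: [0.2, -0.7, 0.0]
grip_width: 0.0005
```

Call:
{"method": "carry_out", "body": {
  "translation": [
    [0,1,0],
    [0,2,0],
    [0,3,0],
    [0,3.7,0],
    [0,4.0,0]
  ],
  "turn": [0,0,0,0,0],
  "gripper": [0,0,0,0,0]
}}

```text
time_s: 3.02
tool_pos: [0.5575, 0.1776, 0.0393]
tool_rot: [-180.0, 0.0, 82.9]
force: [-1.6, -0.3, -0.2]
grip_width: 0.0005
```

Call:
{"method": "carry_out", "body": {
  "translation": [
    [0,0.4,0],
    [0,0.7,0],
    [0,0.9,0],
    [0,1.0,0]
  ],
  "turn": [0,0,0,0],
  "gripper": [0,0,0,0]
}}

```text
time_s: 3.52
tool_pos: [0.5671, 0.1766, 0.0394]
tool_rot: [180.0, -0.0, 83.0]
force: [0.1, -0.3, 0.5]
grip_width: 0.0003
```

Call:
{"method": "carry_out", "body": {
  "translation": [
    [0,0.15,0],
    [0,0.15,0]
  ],
  "turn": [0,0],
  "gripper": [0,0]
}}

```text
time_s: 3.78
tool_pos: [0.5686, 0.1763, 0.0394]
tool_rot: [180.0, -0.0, 83.0]
force: [-0.0, 0.4, 0.6]
grip_width: 0.0008
```

Call:
{"method": "carry_out", "body": {
  "translation": [
    [0,0.15,0],
    [0,0.3,0]
  ],
  "turn": [0,0],
  "gripper": [0,0]
}}

```text
time_s: 4.03
tool_pos: [0.5716, 0.176, 0.0394]
tool_rot: [180.0, -0.0, 83.0]
force: [0.4, -0.5, 0.5]
grip_width: 0.0006
```

Call:
{"method": "carry_out", "body": {
  "translation": [
    [0,0.15,0],
    [0,0.3,0]
  ],
  "turn": [0,0],
  "gripper": [0,0]
}}

```text
time_s: 4.28
tool_pos: [0.5746, 0.1756, 0.0394]
tool_rot: [180.0, -0.0, 83.0]
force: [-0.1, 0.0, 0.5]
grip_width: 0.0005
```

```bash
python3 - <<'E'
from cell import telemetry, read_camera
import cv2
cv2.imwrite("pics/s2.png",cv2.resize(read_camera("scene")[200:350,250:490,::-1],None,fx=3,fy=3,interpolation=cv2.INTER_CUBIC))
o=telemetry.get_obs();print(o["tool_pos"],o["force"])
E
```

```text
[0.57479678 0.17554501 0.03938965] [-0.2923847  -0.42336324  0.63315718]
```

View pics/s2.png

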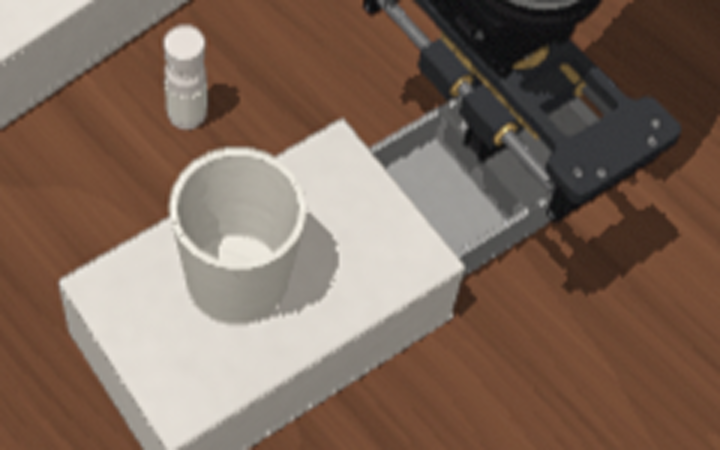

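The fingers sit in front of the tray wall and the tray is nearly in. There's no stop force yet, so I'll keep pushing in small steps.

Call:
{"method": "carry_out", "body": {
  "translation": [
    [0,0.15,0],
    [0,0.3,0],
    [0,0.4,0]
  ],
  "turn": [0,0,0],
  "gripper": [0,0,0]
}}

```text
time_s: 4.7
tool_pos: [0.5786, 0.1751, 0.0394]
tool_rot: [180.0, -0.0, 83.0]
force: [-0.5, 0.5, 0.2]
grip_width: 0.0006
```

```bash
python3 - <<'E'
from cell import telemetry, read_camera
import cv2
cv2.imwrite("pics/t2.png",cv2.resize(read_camera("top")[180:280,210:310,::-1],None,fx=6,fy=6,interpolation=cv2.INTER_CUBIC))
o=telemetry.get_obs();print(o["tool_pos"],o["force"])
E
```

```text
[0.57867065 0.17505687 0.03938304] [0.51975797 0.96298094 0.52690043]
```

View pics/t2.png

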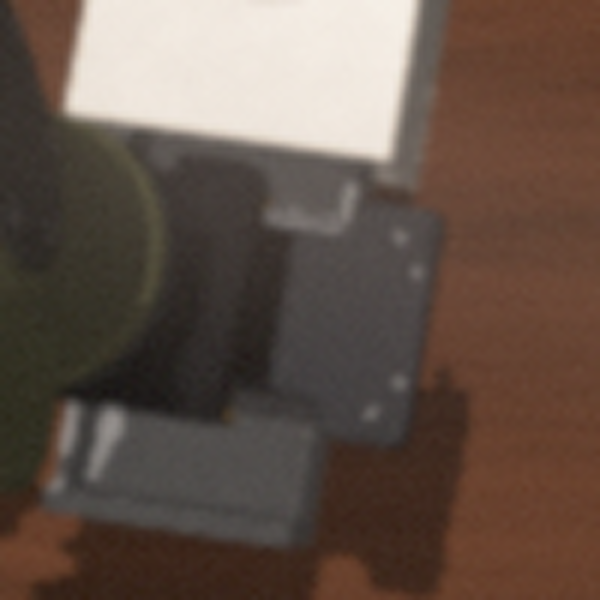

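The tray hasn't moved: its front edge is still at (42–295, 510–547) in the crop. I'll check where the fingers really are before doing anything else.

```bash
python3 - <<'E'
from h import *
from cell import telemetry, read_camera
import cv2
o=telemetry.get_obs();p=np.array(o["tool_pos"]);print(o["qpos"])
for n,z in(("top",0),("scene",0),("wrist",0)):
    c=get_calibration(n);im=read_camera(n)[:,:,::-1].copy()
    for dz,col in((-.008,(0,0,255)),(0.06,(0,255,0))):
        q=np.array(c["R"])@(p+[0,0,dz])+c["t"];u=c["fx"]*q[0]/q[2]+c["cx"];v=c["fy"]*q[1]/q[2]+c["cy"];print(n,dz,u,v)
        cv2.circle(im,(int(u),int(v)),3,col,1)
    cv2.imwrite(f"pics/d_{n}.png",im)
print(get_calibration("wrist"))
E
```

```text
[-32.96537221  20.74661907  16.35115015 100.86859721  -6.65593345
  59.31424809  68.74262464]
top -0.008 246.14104543668736 233.35788498751583
top 0.06 238.7431071551744 230.74170493635748
scene -0.008 406.9505864512487 255.8652865530051
scene 0.06 412.1509748652018 236.40541259858807
wrist -0.008 325.02913168307225 233.40196800486268
wrist 0.06 324.6958043303428 297.1465158380938
{'fx': 348.7433925641274, 'fy': 348.7433925641274, 'cx': 325.68825557626974, 'cy': 198.76584150168415, 'R': array([[ 1.23830650e-01,  9.92303362e-01, -8.40218166e-05],
       [ 9.55471167e-01, -1.19211463e-01,  2.69932354e-01],
       [ 2.67844766e-01, -3.35061794e-02, -9.62879285e-01]]), 't': array([-0.24575987, -0.52043818,  0.08258888])}
```

View pics/d_scene.png

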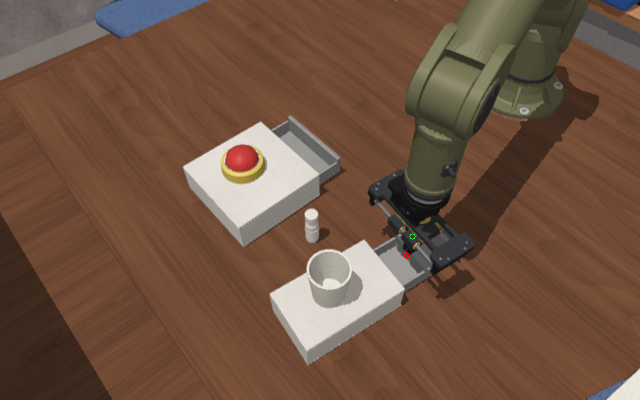

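View pics/d_wrist.png

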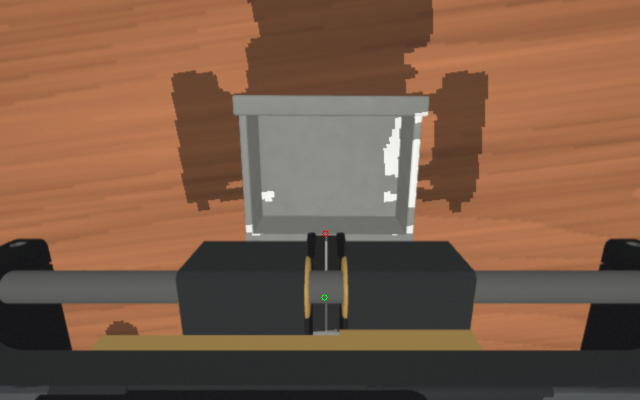

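View pics/d_top.png

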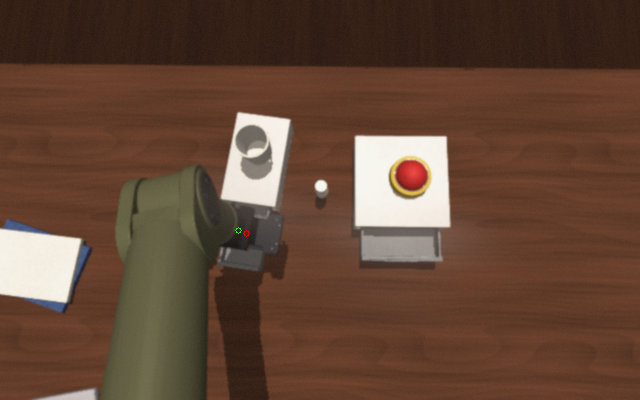

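```bash
python3 - <<'E'
from h import *
import cv2
np.set_printoptions(precision=4,suppress=True)
c=get_calibration("wrist");print(-np.array(c["R"]).T@c["t"])
for u,v,z in((233,96,.055),(428,97,.055),(245,237,.045),(413,237,.045)): print(pix(c,u,v,z))
c=get_calibration("scene");print(-np.array(c["R"]).T@c["t"])
im=cv2.imread("pics/d_scene.png");cv2.imwrite("pics/d2.png",cv2.resize(im[200:300,350:490],None,fx=5.5,fy=5.5,interpolation=cv2.INTER_CUBIC))
im=cv2.imread("pics/d_wrist.png");cv2.imwrite("pics/d3.png",cv2.resize(im[190:350,220:430],None,fx=3.5,fy=3.5,interpolation=cv2.INTER_CUBIC))
E
```

```text
[0.5056 0.1846 0.22  ]
[0.4982 0.1431 0.055 ]
[0.5096 0.2309 0.055 ]
[0.5701 0.1328 0.045 ]
[0.5812 0.2224 0.045 ]
[1.0058 0.4342 0.8429]
```

View pics/d2.png

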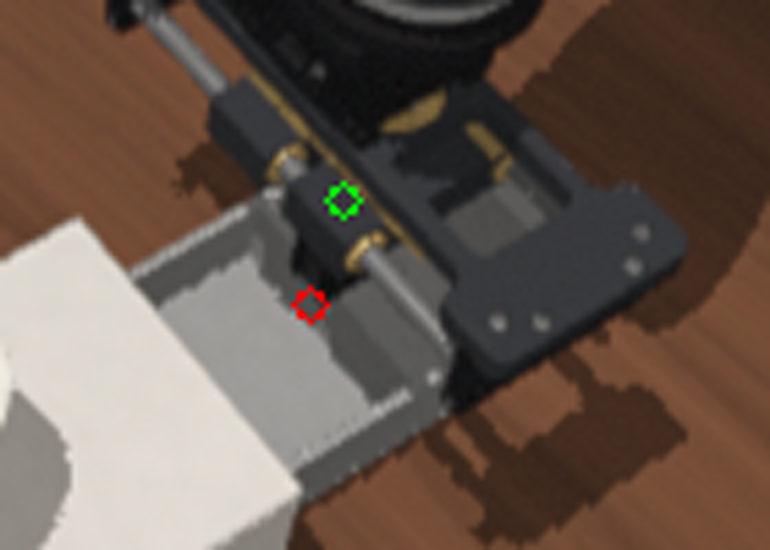

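View pics/d3.png

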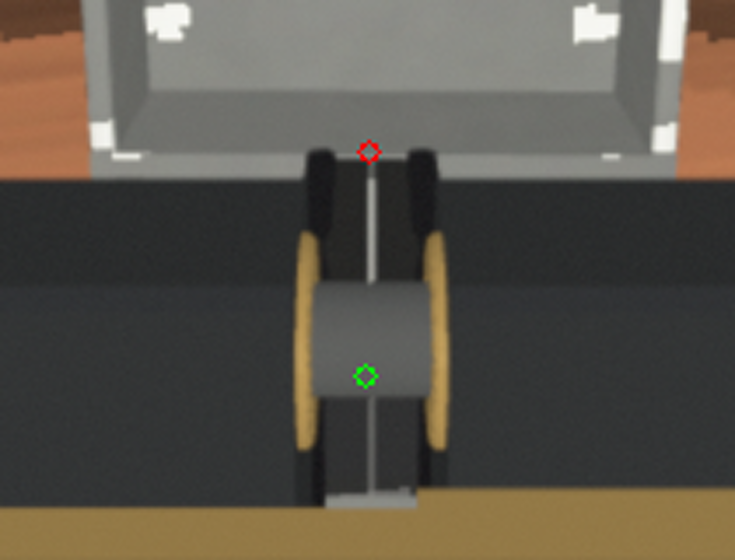

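```bash
python3 - <<'E'
from h import *
import cv2
c=get_calibration("scene");im=cv2.imread("pics/s1.png")
im=cv2.resize(im,None,fx=3,fy=3,interpolation=cv2.INTER_CUBIC)
p=np.array([.452,.1901,.0388])
for dz,col in((-.008,(0,0,255)),(.011,(255,0,0)),(0.062,(0,255,0)),(-.0388,(255,255,0))):
    q=np.array(c["R"])@(p+[0,0,dz])+c["t"];u=c["fx"]*q[0]/q[2]+c["cx"];v=c["fy"]*q[1]/q[2]+c["cy"]
    cv2.circle(im,(int((u-250)*7.5),int((v-150)*7.5)),6,col,2)
cv2.imwrite("pics/s1b.png",im[0:600,1200:2000])
E
```

```text
(no output)
```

View pics/s1b.png

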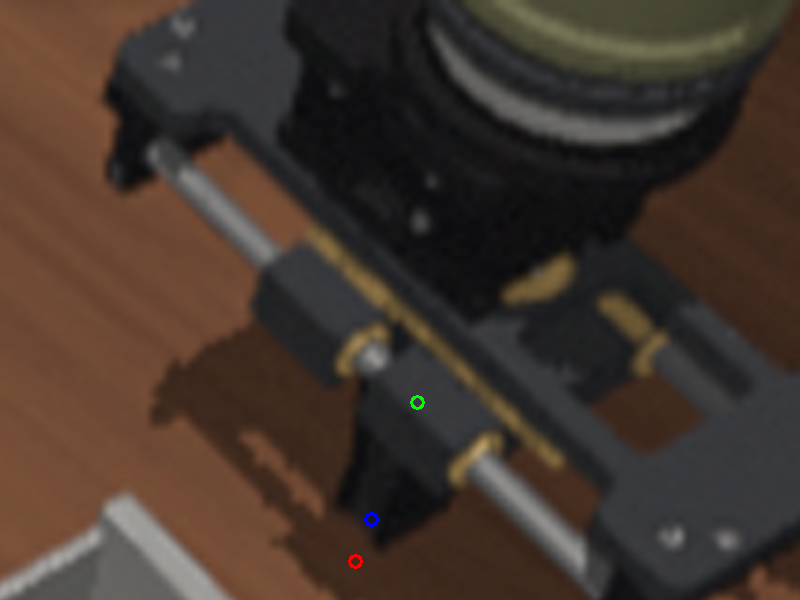

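The tips look about 20 mm higher than telemetry implies. In s1b the finger ends near (385,530) while the predicted tip is at (355,561), and they passed over the lip without any force. I'll rise, retreat, then find the real tip height with a gentle touch on the bare desk.

Call:
{"method": "carry_out", "body": {
  "translation": [
    [0,0,-2],
    [0,-3,-3],
    [0,-7,-3],
    [0,-11,-3],
    [0,-12.5,-3]
  ],
  "turn": [0,0,0,0,0],
  "gripper": [0,0,0,0,0]
}}

```text
time_s: 5.52
tool_pos: [0.4531, 0.1912, 0.0706]
tool_rot: [180.0, -0.1, 83.1]
force: [-0.6, 0.4, 0.6]
grip_width: 0.0007
```

Call:
{"method": "carry_out", "body": {
  "translation": [
    [0,0,2],
    [0,0,3.3],
    [0,0,3.8],
    [0,0,4.0],
    [0,0,4.0]
  ],
  "turn": [0,0,0,0,0],
  "gripper": [0,0,0,0,0]
}}

```text
time_s: 6.15
tool_pos: [0.4548, 0.1904, 0.0296]
tool_rot: [180.0, -0.0, 82.9]
force: [-0.8, 0.7, -0.1]
grip_width: 0.0006
```

```bash
python3 - <<'E'
from h import *
from cell import telemetry, read_camera
import cv2
o=telemetry.get_obs();p=np.array(o["tool_pos"]);print(p,o["force"],o["time_s"])
c=get_calibration("scene");im=read_camera("scene")[:,:,::-1]
for dz in(0,-.008,.011):
    q=np.array(c["R"])@(p+[0,0,dz])+c["t"];print(c["fx"]*q[0]/q[2]+c["cx"],c["fy"]*q[1]/q[2]+c["cy"])
cv2.imwrite("pics/s3.png",cv2.resize(im[140:260,400:540],None,fx=5,fy=5,interpolation=cv2.INTER_CUBIC))
E
```

```text
[0.45478897 0.19039508 0.02955   ] [-0.7839808   0.65593437 -0.06106381] 6.15
456.49676785668396 226.0220458433731
455.6216792242375 228.27004832026202
457.7191739786087 222.88182451268523
```

View pics/s3.png

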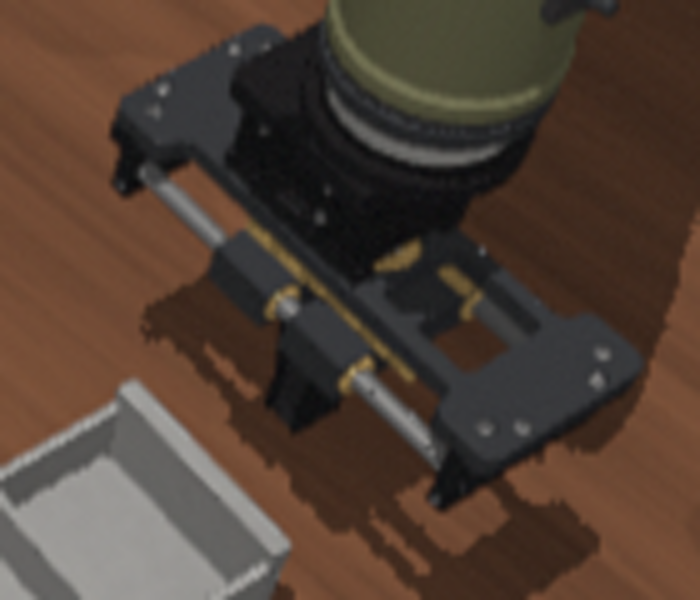

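Call:
{"method": "carry_out", "body": {
  "translation": [
    [0,0,0.5],
    [0,0,0.8],
    [0,0,1.0]
  ],
  "turn": [0,0,0],
  "gripper": [0,0,0]
}}

```text
time_s: 6.58
tool_pos: [0.4542, 0.1904, 0.0191]
tool_rot: [-180.0, 0.0, 83.0]
force: [0.1, 0.4, 0.8]
grip_width: 0.0005
```

Call:
{"method": "carry_out", "body": {
  "translation": [
    [0,0,0.3],
    [0,0,0.5]
  ],
  "turn": [0,0],
  "gripper": [0,0]
}}

```text
time_s: 6.82
tool_pos: [0.4543, 0.1904, 0.0142]
tool_rot: [-180.0, 0.0, 83.0]
force: [-0.2, -0.2, -0.1]
grip_width: 0.0005
```

Call:
{"method": "carry_out", "body": {
  "translation": [
    [0,0,0.3],
    [0,0,0.6]
  ],
  "turn": [0,0],
  "gripper": [0,0]
}}

```text
time_s: 7.08
tool_pos: [0.4544, 0.1904, 0.0082]
tool_rot: [180.0, -0.0, 83.0]
force: [-0.2, 0.1, 0.1]
grip_width: 0.0008
```

```bash
python3 - <<'E'
from h import *
from cell import telemetry, read_camera
import cv2
o=telemetry.get_obs();p=np.array(o["tool_pos"]);print(p,o["force"],o["time_s"])
c=get_calibration("scene");im=read_camera("scene")[:,:,::-1]
cv2.imwrite("pics/s4.png",cv2.resize(im[140:260,400:540],None,fx=5,fy=5,interpolation=cv2.INTER_CUBIC))
E
```

```text
[0.45436531 0.19044911 0.00816851] [-0.16790705  0.09434986  0.05445677] 7.075
```

View pics/s4.png

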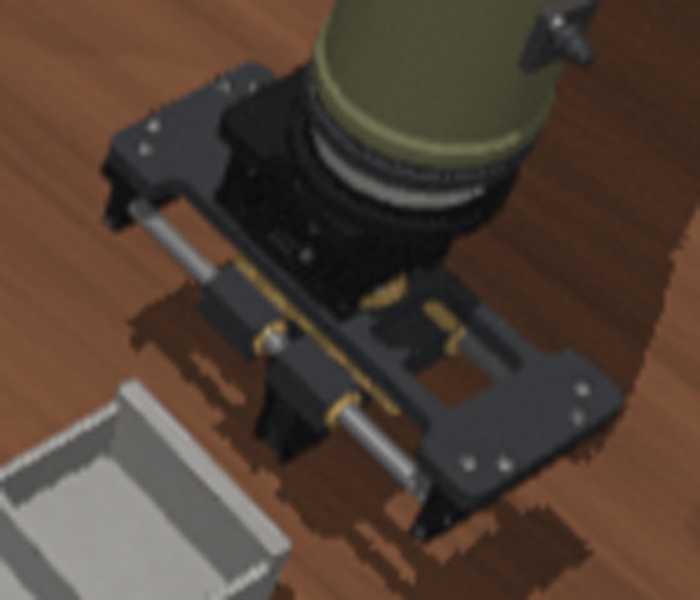

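Telemetry puts the tip at z=0, yet it is visibly above its shadow and there's no force. Having cleared the 55 mm lip at TCP z=0.039, the true tip now stands at about 24–30 mm. That suits both jobs, so I'll push at this height and watch the force.

Call:
{"method": "carry_out", "body": {
  "translation": [
    [0,1.5,0],
    [0,3.0,0],
    [0,4.0,0],
    [0,5.0,0],
    [0,6,0]
  ],
  "turn": [0,0,0,0,0],
  "gripper": [0,0,0,0,0]
}}

```text
time_s: 7.75
tool_pos: [0.5141, 0.1829, 0.0082]
tool_rot: [-179.9, 0.0, 83.0]
force: [-2.4, -0.8, 1.0]
grip_width: 0.0004
```

```bash
python3 - <<'E'
from h import *
from cell import telemetry, read_camera
import cv2
o=telemetry.get_obs();p=np.array(o["tool_pos"]);print(p,o["force"],o["time_s"])
im=read_camera("wrist")[:,:,::-1]
cv2.imwrite("pics/w4.png",im)
im=read_camera("scene")[:,:,::-1]
cv2.imwrite("pics/s5.png",cv2.resize(im[170:300,370:510],None,fx=4.5,fy=4.5,interpolation=cv2.INTER_CUBIC))
E
```

```text
[0.51408353 0.18286936 0.00819522] [-2.44116029 -0.78740199  0.99320913] 7.75
```

View pics/w4.png

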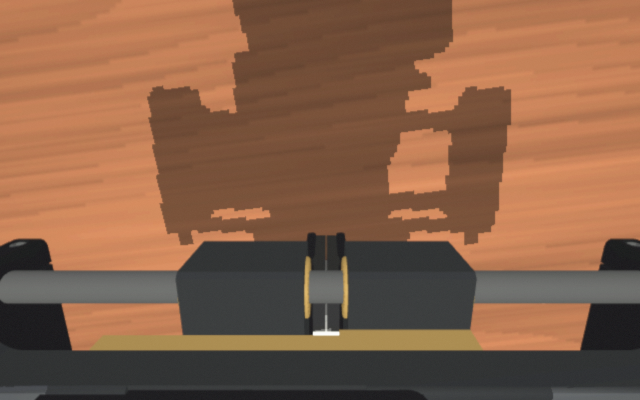

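View pics/s5.png

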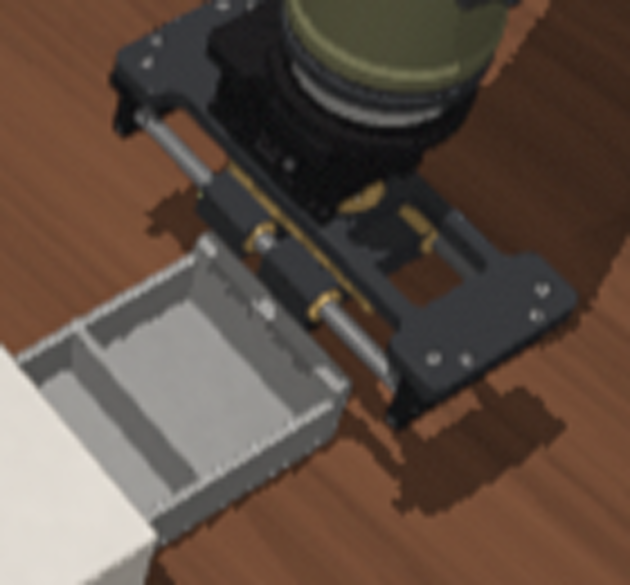

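The tray is now moving with a 2.4 N push, and the fingertips are below the lip. I'll raise 7 mm for clearance under the finger carriages and continue to the stop.

Call:
{"method": "carry_out", "body": {
  "translation": [
    [0,0,-0.7],
    [0,1.0,-0.7],
    [0,2.0,-0.7],
    [0,3.0,-0.7],
    [0,4.0,-0.7]
  ],
  "turn": [0,0,0,0,0],
  "gripper": [0,0,0,0,0]
}}

```text
time_s: 8.48
tool_pos: [0.5543, 0.1783, 0.0153]
tool_rot: [-180.0, -0.0, 83.0]
force: [-2.1, 1.8, 1.6]
grip_width: 0.0006
```

Call:
{"method": "carry_out", "body": {
  "translation": [
    [0,0.5,0],
    [0,0.9,0],
    [0,1.2,0],
    [0,1.4,0]
  ],
  "turn": [0,0,0,0],
  "gripper": [0,0,0,0]
}}

```text
time_s: 8.98
tool_pos: [0.5655, 0.1767, 0.0152]
tool_rot: [-179.8, 0.0, 83.0]
force: [-8.9, 0.8, 6.7]
grip_width: 0.0004
```

Call:
{"method": "carry_out", "body": {
  "translation": [
    [0,0.15,0],
    [0,0.3,0]
  ],
  "turn": [0,0],
  "gripper": [0,0]
}}

```text
time_s: 9.22
tool_pos: [0.5654, 0.1767, 0.0151]
tool_rot: [-179.4, 0.1, 83.0]
force: [-17.1, 0.6, 12.0]
grip_width: 0.0007
```

The force rises and the motion has stopped at x=0.565 (predicted 0.569), so the tray is at its stop. I'll back off, rise and check.

Call:
{"method": "carry_out", "body": {
  "translation": [
    [0,-1.5,0],
    [0,-4.5,0],
    [0,-8,-2],
    [0,-8,-7],
    [0,-8,-12]
  ],
  "turn": [0,0,0,0,0],
  "gripper": [0,0,0,0,0]
}}

```text
time_s: 9.85
tool_pos: [0.4909, 0.1856, 0.1366]
tool_rot: [179.9, -0.0, 83.0]
force: [0.5, -0.1, 0.0]
grip_width: 0.0005
```

```bash
python3 - <<'E'
from h import *
from cell import telemetry, read_camera
import cv2
o=telemetry.get_obs();print(o["tool_pos"],o["force"],o["time_s"])
im=read_camera("top")[:,:,::-1]
cv2.imwrite("pics/t5.png",cv2.resize(im[180:280,210:310],None,fx=6,fy=6,interpolation=cv2.INTER_CUBIC))
im=read_camera("scene")[:,:,::-1]
cv2.imwrite("pics/s6.png",im)
E
```

```text
[0.49085386 0.18556464 0.13658398] [ 0.46748061 -0.05835355  0.00754557] 9.85
```

View pics/t5.png

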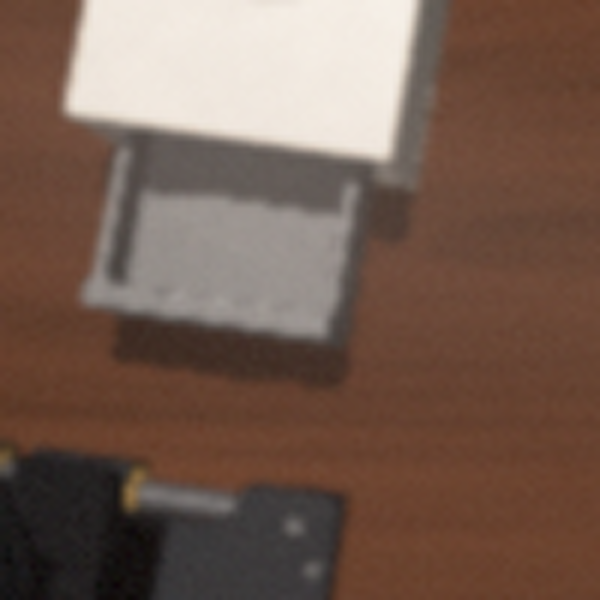

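View pics/s6.png

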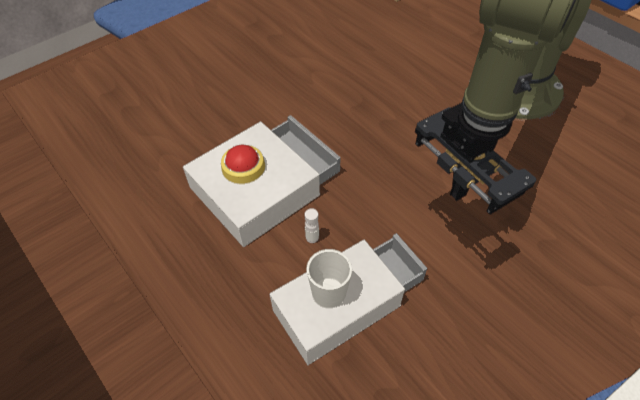

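```bash
python3 - <<'E'
from h import *
c=get_calibration("top")
def g(u,v,x0,z): return pix(c,*crop(u,v,x0,180,6),z)
a,b=g(82,304,210,.055),g(333,341,210,.055);m=(a+b)/2
r=(g(65,112,210,.07)+g(388,160,210,.07))/2
u=np.array([np.cos(np.radians(-7)),np.sin(np.radians(-7))])
print(m,"out",(r-m)[:2]@u-.065,"TCP to face",(m[:2]-[.5655,.1767])@u)
E
```

```text
[0.57690332 0.17407007 0.055     ] out 0.0010003975775104146 TCP to face 0.011638833535135703
```

The narrow tray is home (1 mm within error), and the bystanders are undisturbed at buzzer (241,160), cup (329,277) and glue stick (311,225). Next I'll move over the wide pocket.

Call:
{"method": "carry_out", "body": {
  "translation": [
    [-5.6,1.8,0],
    [-11.3,3.6,0],
    [-17,5.3,0],
    [-22.6,7.1,0],
    [-28.3,8.9,0]
  ],
  "turn": [-0.03,-0.06,-0.09,-0.122,-0.122],
  "gripper": [0,0,0,0,0]
}}

```text
time_s: 10.58
tool_pos: [0.5451, -0.108, 0.1351]
tool_rot: [179.9, 0.0, 90.0]
force: [0.8, 0.2, -0.8]
grip_width: 0.0003
```

Call:
{"method": "carry_out", "body": {
  "translation": [
    [-3,0.6,0],
    [-5.6,1.1,0],
    [-5.6,1.1,3],
    [-5.6,1.1,4],
    [-5.6,1.1,4]
  ],
  "turn": [0,0,0,0,0],
  "gripper": [0,0,0,0,0]
}}

```text
time_s: 11.2
tool_pos: [0.5551, -0.1614, 0.0945]
tool_rot: [-179.9, -0.0, 90.0]
force: [-0.0, -0.7, -0.1]
grip_width: 0.0008
```

```bash
python3 - <<'E'
from h import *
from cell import telemetry, read_camera
import cv2
o=telemetry.get_obs();p=o["tool_pos"];print(p,o["force"],o["time_s"])
c=get_calibration("wrist");cv2.imwrite("pics/w6.png",read_camera("wrist")[:,:,::-1])
for q in ((.5355,-.164,.055),(.5355,-.083,.055),(.5965,-.164,.07),(p[0],p[1],p[2]+.016),(.556,-.164,.014)):
    k=np.array(c["R"])@q+c["t"];print(q,c["fx"]*k[0]/k[2]+c["cx"],c["fy"]*k[1]/k[2]+c["cy"])
im=read_camera("scene")[:,:,::-1]
cv2.imwrite("pics/s7.png",cv2.resize(im[60:210,200:400],None,fx=4,fy=4,interpolation=cv2.INTER_CUBIC))
E
```

```text
[ 0.55507291 -0.16139224  0.09446803] [-0.00890068 -0.72751896 -0.14560763] 11.2
(0.5355, -0.164, 0.055) 321.1739285913373 187.15983728406064
(0.5355, -0.083, 0.055) 445.90332005303895 186.97411231157238
(0.5965, -0.164, 0.07) 321.35457334848456 283.111817672336
(np.float64(0.5550729101310479), np.float64(-0.16139224417853415), np.float64(0.11046802646143583)) 325.10557847236095 250.00519044223478
(0.556, -0.164, 0.014) 321.9665842528013 200.31185301819065
```

View pics/w6.png

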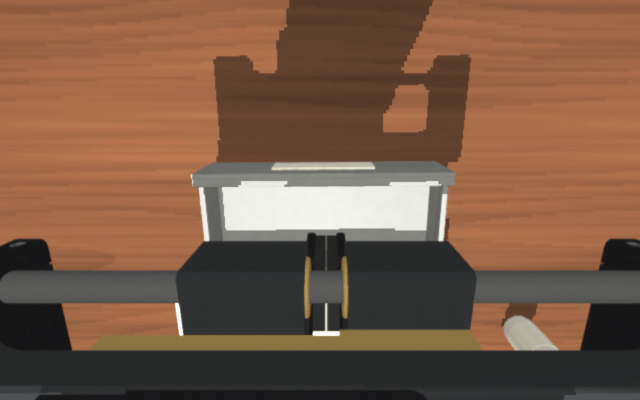

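View pics/s7.png

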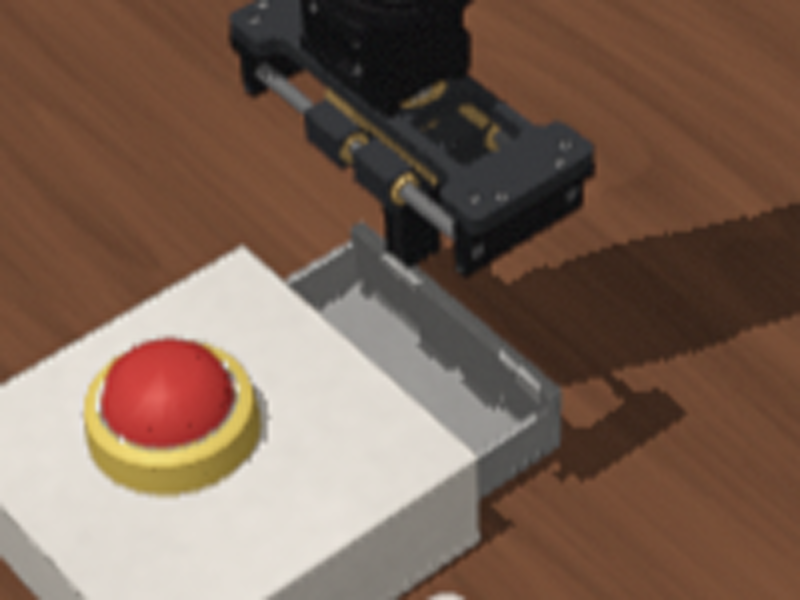

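The lip's inner edge is at row 186 in the wrist view (predicted 187), and the pocket is clear below the tips. I'll lower in guarded steps.

Call:
{"method": "carry_out", "body": {
  "translation": [
    [-0.2,0.2,2.5],
    [-0.2,0.2,4.5],
    [-0.2,0.2,5.5],
    [-0.2,0.2,6.0]
  ],
  "turn": [0,0,0,0],
  "gripper": [0,0,0,0]
}}

```text
time_s: 11.8
tool_pos: [0.5576, -0.1637, 0.035]
tool_rot: [-180.0, -0.0, 90.0]
force: [0.2, 0.2, 0.2]
grip_width: 0.0004
```

Call:
{"method": "carry_out", "body": {
  "translation": [
    [0,0,0.8],
    [0,0,1.4],
    [0,0,2.0],
    [0,0,2.1]
  ],
  "turn": [0,0,0,0],
  "gripper": [0,0,0,0]
}}

```text
time_s: 12.3
tool_pos: [0.5574, -0.1638, 0.0139]
tool_rot: [-180.0, -0.0, 90.0]
force: [-0.2, -0.5, 0.8]
grip_width: 0.0006
```

```bash
python3 - <<'E'
from h import *
from cell import telemetry, read_camera
import cv2
o=telemetry.get_obs();p=o["tool_pos"];print(p,o["force"],o["time_s"])
cv2.imwrite("pics/w7.png",read_camera("wrist")[:,:,::-1])
im=read_camera("scene")[:,:,::-1]
cv2.imwrite("pics/s8.png",cv2.resize(im[60:210,200:400],None,fx=4,fy=4,interpolation=cv2.INTER_CUBIC))
E
```

```text
[ 0.55744706 -0.16378719  0.01390805] [-0.23160763 -0.53602186  0.80005768] 12.3
```

View pics/w7.png

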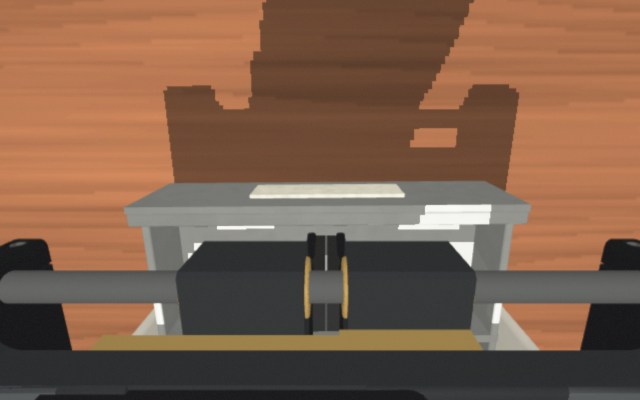

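View pics/s8.png

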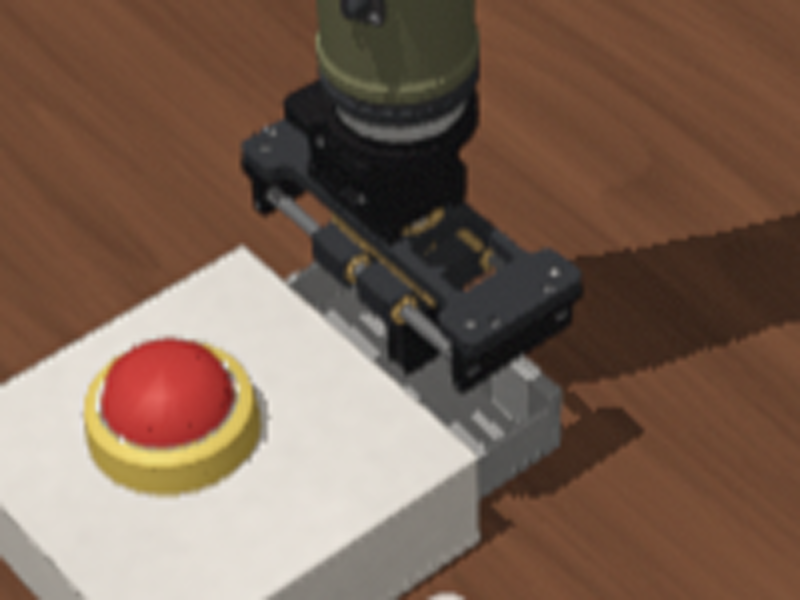

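The fingertips are inside the pocket and behind the lip, with no contact force. Drawing out along -tool y.

Call:
{"method": "carry_out", "body": {
  "translation": [
    [0,-0.6,0],
    [0,-1.2,0],
    [0,-1.8,0],
    [0,-2.5,0],
    [0,-3.3,0]
  ],
  "turn": [0,0,0,0,0],
  "gripper": [0,0,0,0,0]
}}

```text
time_s: 13.02
tool_pos: [0.5247, -0.1641, 0.0147]
tool_rot: [179.9, 0.0, 90.0]
force: [2.8, -1.5, 0.2]
grip_width: 0.0005
```

```bash
python3 - <<'E'
from cell import read_camera
import cv2
cv2.imwrite("pics/t8.png",cv2.resize(read_camera("top")[180:300,340:470,::-1],None,fx=5,fy=5,interpolation=cv2.INTER_CUBIC))
cv2.imwrite("pics/w8.png",read_camera("wrist")[:,:,::-1])
E
```

```text
(no output)
```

View pics/w8.png

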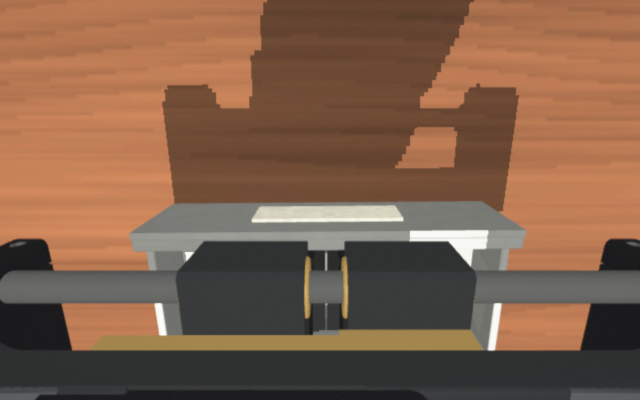

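View pics/t8.png

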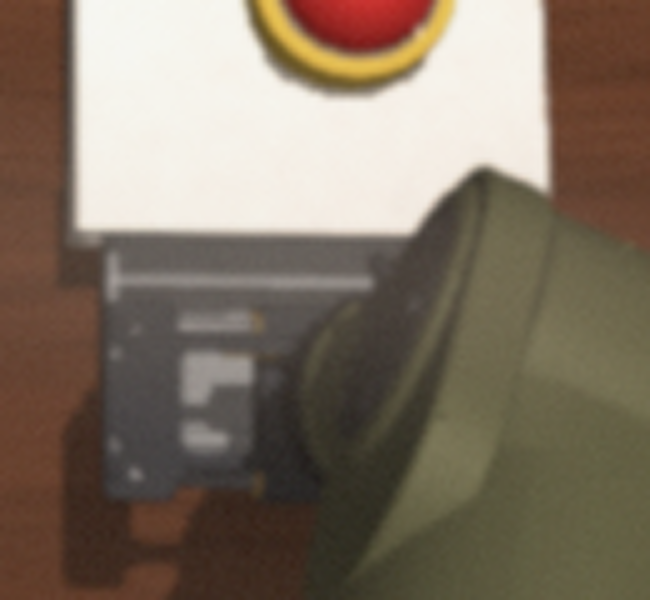

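The tray is following: the cross wall is visible at row 283 of the top crop and the pull is 2.8 N. Continuing.

Call:
{"method": "carry_out", "body": {
  "translation": [
    [0,-0.9,0],
    [0,-1.9,0],
    [0,-2.9,0],
    [0,-3.9,0],
    [0,-4.9,0]
  ],
  "turn": [0,0,0,0,0],
  "gripper": [0,0,0,0,0]
}}

```text
time_s: 13.75
tool_pos: [0.4751, -0.164, 0.0145]
tool_rot: [180.0, 0.0, 89.9]
force: [2.3, -0.6, 1.2]
grip_width: 0.0007
```

Call:
{"method": "carry_out", "body": {
  "translation": [
    [0,-0.9,0],
    [0,-1.7,0],
    [0,-2.4,0],
    [0,-3.0,0],
    [0,-3.5,0]
  ],
  "turn": [0,0,0,0,0],
  "gripper": [0,0,0,0,0]
}}

```text
time_s: 14.38
tool_pos: [0.4404, -0.1638, 0.0143]
tool_rot: [180.0, 0.0, 90.0]
force: [1.5, -1.6, -0.1]
grip_width: 0.0005
```

Call:
{"method": "carry_out", "body": {
  "translation": [
    [0,-0.3,0],
    [0,-0.5,0],
    [0,-0.7,0]
  ],
  "turn": [0,0,0],
  "gripper": [0,0,0]
}}

```text
time_s: 14.75
tool_pos: [0.4336, -0.1638, 0.0143]
tool_rot: [-180.0, 0.0, 90.0]
force: [1.7, -1.0, -0.2]
grip_width: 0.0006
```

Call:
{"method": "carry_out", "body": {
  "translation": [
    [0,-0.15,0],
    [0,-0.3,0],
    [0,-0.4,0]
  ],
  "turn": [0,0,0],
  "gripper": [0,0,0]
}}

```text
time_s: 15.12
tool_pos: [0.4313, -0.1637, 0.0145]
tool_rot: [179.8, 0.0, 90.0]
force: [6.7, -1.4, -4.8]
grip_width: 0.0004
```

Call:
{"method": "carry_out", "body": {
  "translation": [
    [0,-0.15,0],
    [0,-0.3,0]
  ],
  "turn": [0,0],
  "gripper": [0,0]
}}

```text
time_s: 15.38
tool_pos: [0.4315, -0.1636, 0.0152]
tool_rot: [179.5, 0.1, 90.0]
force: [13.9, -0.9, -10.4]
grip_width: 0.0003
```

The stop is reached at x=0.431, as predicted, with force rising to 14 N. Next I'll unload, then lift straight out of the pocket.

Call:
{"method": "carry_out", "body": {
  "translation": [
    [0,1.0,0],
    [0,2.0,0],
    [0,2.0,-2],
    [0,2.0,-6],
    [0,2.0,-11]
  ],
  "turn": [0,0,0,0,0],
  "gripper": [0,0,0,0,0]
}}

```text
time_s: 16.0
tool_pos: [0.4453, -0.1634, 0.1244]
tool_rot: [-179.7, -0.0, 89.9]
force: [0.3, 0.5, 0.5]
grip_width: 0.0004
```

Call:
{"method": "carry_out", "body": {
  "translation": [
    [0,0,-4],
    [5,0,-6],
    [10,0,-6],
    [15,0,-6],
    [20,0,-6]
  ],
  "turn": [0,0,0,0,0],
  "gripper": [0,0,0,0,0]
}}

```text
time_s: 16.62
tool_pos: [0.4463, 0.0378, 0.1842]
tool_rot: [-179.9, -0.0, 89.9]
force: [1.3, -0.4, 0.2]
grip_width: 0.0005
```

Call:
{"method": "carry_out", "body": {
  "translation": [
    [6,0,0],
    [12,0,0],
    [18,0,0],
    [24,0,0],
    [24,0,0]
  ],
  "turn": [0,0,0,0,0],
  "gripper": [0,0,0,0,0]
}}

```text
time_s: 17.25
tool_pos: [0.4447, 0.2816, 0.1833]
tool_rot: [-179.8, -0.0, 90.5]
force: [1.0, -1.0, 0.6]
grip_width: 0.0003
```

```bash
python3 - <<'E'
from cell import read_camera,telemetry
import cv2
o=telemetry.get_obs();print(o["tool_pos"],o["force"],o["time_s"])
cv2.imwrite("pics/t9.png",read_camera("top")[:,:,::-1])
cv2.imwrite("pics/s9.png",read_camera("scene")[:,:,::-1])
im=cv2.imread("pics/t9.png");cv2.imwrite("pics/t9w.png",cv2.resize(im[200:330,340:470],None,fx=4.6,fy=4.6,interpolation=cv2.INTER_CUBIC))
E
```

```text
[0.44466533 0.28161581 0.183267  ] [ 0.98271479 -1.00602041  0.59217822] 17.25
```

View pics/t9.png

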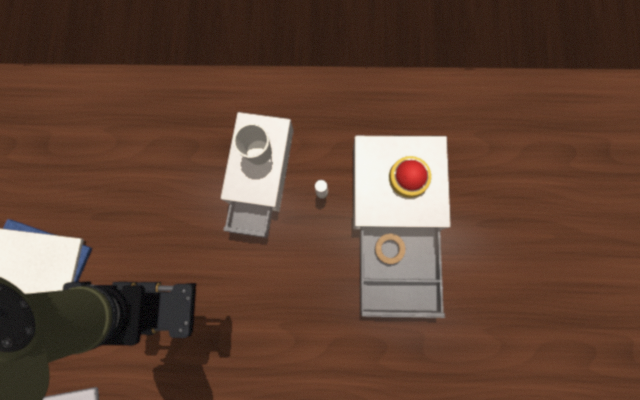

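View pics/s9.png

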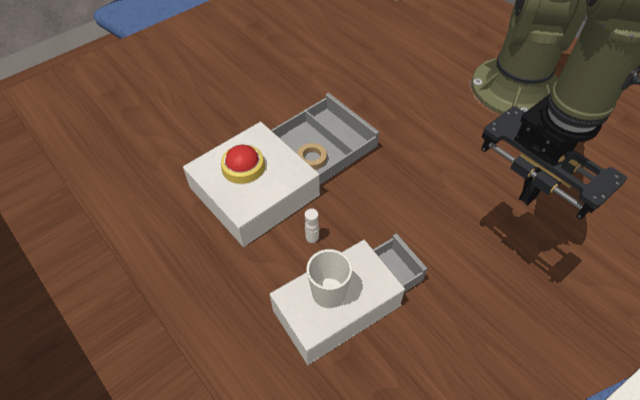

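View pics/t9w.png

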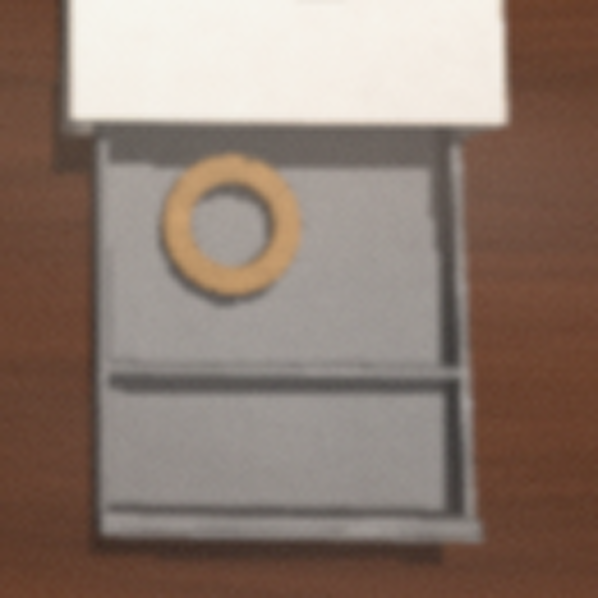

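The tape roll lies in the exposed well at (390,249), the wide front is at row 317, the narrow tray is home, and the bystanders are unchanged. I'll do one last numeric check before handing in.

```bash
python3 - <<'E'
from h import *
c=get_calibration("top")
def g(u,v,z): return pix(c,*crop(u,v,340,200,4.6),z)
m=(g(102,537,.055)+g(482,541,.055))/2; print(m,"out",.5969-m[0]-.065)
E
```

```text
[ 0.41167025 -0.16518436  0.055     ] out 0.12022974742024412
```

```bash
python3 -c "
from cell import sign_off; print(sign_off())"
```

```text
the job is handed in; nothing more can be done
None
```

Both trays are where you asked: the narrow one is fully home, and the wide one is out at its stop with the tape roll exposed in its well. I handed the job in at about 17.4 s.

- **Narrow tray:** I pushed it with the shut fingertips until it stopped and the force rose to about 21 N. The top camera put it 1 mm out, which is within measuring error.
- **Wide tray:** I drew it out with the fingertips inside the front pocket, behind the lip, until it stopped. The force there reached about 17 N, and the camera measured 120 mm out. The outside of its front was not pressed.
- **Other objects:** The tape roll is in its tray. The buzzer, cup and glue stick look unmoved in the last pictures. The arm ended well clear, touching nothing.

**One disagreement:** the fingertips stood about 24 mm or more higher than the reported tool position and the stated 8 mm tip length imply. Because of that, my first push passed over the narrow tray's front wall with no sign of contact, and the tray did not move. I lifted out, went in lower and repeated the push. I only bounded the true tip height from the pictures and that miss; I never touched the desk to measure it.

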